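# Roll the parts caddy from the riser into its parking bay

### The arm

A 6-joint arm with a two-finger parallel gripper is mounted at the origin on a cart in front of the work surface, level with it; the furniture and walls round the work are solid. World frame = base frame: x ahead of the robot, y to its left, z up, the work surface at z = 0. Lengths are in m, angles in degrees, forces in N, time in s.
With the tool pointing down it reaches from about 0.325 to 0.9 m from the base axis. Payload 3.5 kg.
Tool frame: the origin (TCP) lies on the centre line of the jaws, within the pads' length; the fingertips stand 25 mm ahead of it and the grasp point (between the pads) lies 6 mm ahead of it; z points along the fingers, y is the line along which they close (so a half turn about z gives the same grasp; the last joint's range is limited). The gripper opens to 85 mm and grips with 20 to 120 N. Pads are 22 mm wide; open, the fingers measure 114 mm over their backs; the gripper's body (76 mm by 85 mm) begins 54 mm behind the grasp point. The pads swing forward as they close: fully open they stand 13 mm farther back than shut.
Start: joints at [66.841, 15.837, -1.513, 72.651, 0, 84.076], TCP at [0.185, 0.597, 0.256] pointing down, gripper open.
Joint ranges: [-178.77, 178.77], [-48.84, 107.48], [-61.69, 71.31], [-111.58, 123.2], [-90, 87.43], [-180, 180]. Speed limits (degrees/s): [147.25, 147.25, 180, 180, 180, 180].

### API

Orientations are given as a 3x3 rotation matrix whose columns are the frame's x, y, z axes.
In Python, from station import * gives the robot as it stands.
- The arm moves only by the tool move_arm, never from a script. Its arguments are lists of equal length, an entry for each row: "dp": the shift along the tool's x, y, z normalised to -1 to 1, where 1 is 3 cm, a list of three; "rotation": the turn, a rotation vector about the tool's x, y, z normalised to -1 to 1, where 1 is 0.12 rad, a list of three. A call has 1 to 10 rows; each row shifts and turns the commanded pose from where the row before left it, along the tool's axes as they then stand; what a row does not reach is not made up. A row lasts 1/8 s, in which the tool goes at most 62.5 mm and 10.7 degrees, less where a joint would pass 70% of its speed; a pose out of reach is approached as far as the arm can. A call with a number of a shift or a turn outside -1 to 1 is refused whole. A call with a gripper value outside its range is refused whole. "grip" is the opening, from 0 (shut) to 1 (fully open), set as the call begins (left out, the last holds). The fingers move at their own pace and stop on an object; "force" is the grip in N (left out, the last holds). Time passes only in rows, so rows that do not move let the fingers close. It gives the time, the measured TCP pose, the force, the opening and the grip force at its end, in the units of the state.
- observe(): the state, without advancing time (a new reading comes with each control period).
- camera(name): name is "scene" or "top"; returns the picture (480x640x3 uint8, blue, green, red); there is no depth.
- calibration(name): a dict with "fx", "fy", "cx", "cy" (pixels), "rvec" (rotation vector, rad) and "tvec" (3), from world to camera coordinates, as OpenCV has them. Camera axes: x right, y down, z forward; pixel columns grow to the right and rows downward; lengths in m; the calibration is good to about 2 mm. A picture is of the moment at which its call begins. calibration takes no time and is no camera call.
- sign_off(): hands the job in; it is judged then, once.
The state is a dict: "time_s": time; "joints": joint angles; "dq": joint speeds; "joint_torque": joint torques, N m; "ee_pos": TCP position; "tool_rot": TCP orientation; "contact_force": force on the tool from outside, world axes, zero at the start; "moment": the same for the moment, N m; "opening": finger opening in m; "finger_force": force on a finger pad.
Only numpy, scipy, OpenCV 4.12 (cv2) and the standard library are available. Lean on these libraries where they do the work, as an engineer would, in place of code of your own. Each camera call takes 0.05 s, during which the arm holds its last target. There are 200 camera calls.

### The job

The little wheeled parts caddy stands tail-in under the plywood riser, where only its nose bar is in reach, with its swivel castors askew. Draw it wholly out from under the riser until both castors trail straight and let go of it; then push it from its tail bar, nose first between the jars, into the grey hooded bay, and leave it standing inside the painted outline with both castors still trailing straight. Keep it rolling on its wheels with the tape roll in its tray, do not ram the riser or the bay, and leave the jars, sanding block and cup in their places.

Things in the scene. Friction and masses are not known exactly. Their poses are not given: they have to be found in the camera images.
- caddy: Aluminium parts caddy, 150 mm long (x), 90 wide, 0.6 to 1.1 kg, with a bar across each end. Origin on the bench under its middle; +x to its nose, +y left. Deck 40 to 46 mm high, tray rim 57 mm high within x = +-46. Two fixed wheels at x = -42, y = +-30 mm (no swivel: dragged sideways by a bar it may tip), two swivel castors under the nose. It rolls with under 1 N.
- caddy_nose (a point): Middle of the nose bar (caddy x = +66, z = 90 mm). Each bar is wood on two posts, 14 mm thick along x, 86 mm long along y, from 81 to 99 mm above the bench; pinch it from above with the fingers closing along the caddy's x.
- caddy_tail (a point): Middle of the tail bar (caddy x = -66, z = 90 mm), of the same size; under the riser's roof at the start.
- castor_l_wheel (a point): Centre of the left castor's 26 mm wheel, 13 mm high, 16 mm from its pivot (caddy x = +48, y = +30). Trailing straight it lies at caddy x = +32, y = +30 mm. The castor swivels freely all round and starts far off; rolling nose first for some 60 mm makes it trail, rolling backwards turns it the wrong way.
- castor_r_wheel (a point): The same of the right castor: pivot at caddy x = +48, y = -30 mm; trailing straight the wheel lies at caddy x = +32, y = -30 mm.
- tape: Black roll of tape lying loose in the caddy's tray, 68 mm in diameter, 19 mm high; origin at the centre of its underside.
- riser: Fixed plywood riser on the robot's right, 160 mm wide, 123 high: roof (underside 111 mm high), two sides (136 mm apart inside) and a back, open in front. Origin on the bench where the caddy's middle stands at the start, within 10 mm; +x points out of it, as the caddy's nose does. It reaches from x = -98 to x = -30 mm, over the caddy's tail bar.
- bay: Fixed grey sheet-steel hood ahead of the caddy, towards the robot's left, 115 mm high, underside 111, sides 142 apart, feet 182 over all. Origin on the bench where the caddy's middle belongs; +x points into the hood, which covers x = +30 to +96 mm, so the tail bar stays in the open. Painted outline round the origin, 170 x 110 mm inside its lines (10 mm margin round the caddy).
- jar_near: Jar, 62 mm in diameter and 75 mm high, between riser and bay on the robot's side of the caddy's way; origin at the centre of its underside.
- jar_far: Jar of the same size on the far side of the caddy's way, 110 to 150 mm clear of the near one. Origin at the centre of its underside.
- block: Cork sanding block, 61 x 100 x 29 mm, at the front edge of the bench, left of the bay; origin at the centre of its underside, long along its y.
- cup: White measuring cup with a tab handle, 64 x 111 x 44 mm, beyond the riser's mouth; origin under the middle of its 111 mm length, which runs along its y.

How it is judged (in metres and radians):
On the way:
1. the caddy is wholly out from under the riser, both castors trail straight (within about 20 degrees) and the gripper has let go of it (x of caddy_tail in the frame of riser above -0.018 m and x of each of castor_l_wheel, castor_r_wheel in the frame of caddy below 0.037 m and y of castor_l_wheel in the frame of caddy between 0.024 and 0.036 m and y of castor_r_wheel in the frame of caddy between -0.036 and -0.024 m and contact force between the fingers and caddy below 0.1 N and linear speed of caddy below 0.02 m/s), for 0.2 s.
At the end, for the whole second after the job is handed in: The caddy stands at rest on its wheels, nose in the bay, its middle within 15 mm of the bay's origin along and across, within 0.13 rad of the bay's direction, both castors trailing straight within about 20 degrees, the tape roll still in the tray (x of caddy in the frame of bay between -0.015 and 0.015 m and y of caddy in the frame of bay between -0.015 and 0.015 m and x of caddy_nose in the frame of bay above 0.04 m and angle between the x axis of caddy and the x axis of bay, either way round below 0.13 rad and x of each of castor_l_wheel, castor_r_wheel in the frame of caddy below 0.037 m and y of castor_l_wheel in the frame of caddy between 0.024 and 0.036 m and y of castor_r_wheel in the frame of caddy between -0.036 and -0.024 m and linear speed of caddy below 0.01 m/s and height (world z) of caddy below 0.006 m and angle between caddy's own z axis and vertical below 0.06 rad and horizontal distance between tape and caddy below 0.03 m); the robot touches nothing.
It fails at once if the caddy is lifted more than 15 mm off the bench or tipped by more than 0.25 rad (height (world z) of caddy above 0.015 m or angle between caddy's own z axis and vertical above 0.25 rad).
It fails at once if the tape roll leaves the tray (horizontal distance between tape and caddy above 0.04 m or height (world z) of tape below 0.03 m).
It fails at once if the caddy hits the riser or the bay with more than 12 N (contact force between caddy and riser above 12 N or contact force between caddy and bay above 12 N).
It fails at once if the robot hits the riser or the bay with more than 12 N (contact force between any of the fingers, the arm and riser above 12 N or contact force between any of the fingers, the arm and bay above 12 N).
It fails at once if a jar, the sanding block or the cup is shifted more than 15 mm or a jar tipped (distance of any of jar_near, jar_far, block, cup from where it was at the start of the episode above 0.015 m or angle between any of jar_near, jar_far's own z axis and vertical above 0.3 rad).
It also fails if it takes over 54 s, if anything falls off the work surface, if the arm or the gripper's body presses on something with over 40 N, if the wrist force passes 120 N, or if a joint passes its speed limit or range.

## Working session

There is one attempt and no reset: what is moved stays moved. The work goes in short steps, Python scripts to look and compute and a tool call to move; the robot and the scene stay as the last step left them, time stands still between calls to the robot, and variables do not carry over. Pictures are saved under pics/ and viewed, at most 10 in all, crops included, and the job is handed in when it is done.

Besides the shell and the picture viewer there is one more tool, called after "Emit:" as name(argument=value, ...), one argument or row to a line, values as JSON. move_arm: Moves the arm, as the interface text tells. Scaled input: -1 to 1 covers 3 cm each way for a shift and 0.12 rad each way for a turn. Its arguments: {"type":"object","properties":{"dp":{"type":"array"},"rotation":{"type":"array"},"grip":{"type":"number"},"force":{"type":"number"}},"required":["dp","rotation"]}

```bash
mkdir -p pics; ls
python3 - <<'E'
from station import *
import cv2
for n in("scene","top"):
    cv2.imwrite(f"pics/{n}0.png",camera(n)); print(n,calibration(n))
s=observe();print(s["ee_pos"],s["tool_rot"],s["opening"],s["time_s"])
E
```

```text
pics
scene {'fx': 503.5843449248523, 'fy': 503.5843449248523, 'cx': 323.3198566301635, 'cy': 246.95827412597905, 'rvec': array([ 2.13091088, -1.30975469,  0.49207994]), 'tvec': array([-0.40970168,  0.34403792,  1.09896477])}
top {'fx': 507.0750975287402, 'fy': 507.0750975287402, 'cx': 317.41547130651827, 'cy': 245.95619958679504, 'rvec': array([ 2.1571709 , -2.12319858,  0.11217679]), 'tvec': array([-0.19009156,  0.52597128,  1.32651347])}
[0.18492766 0.596299   0.25525288] [[-9.55102691e-01  2.96273882e-01 -7.97964245e-04]
 [ 2.96274895e-01  9.55100759e-01 -1.93046944e-03]
 [ 1.90188581e-04 -2.08021333e-03 -9.99997818e-01]] 0.08535961636756922 0.1
```

View pics/top0.png

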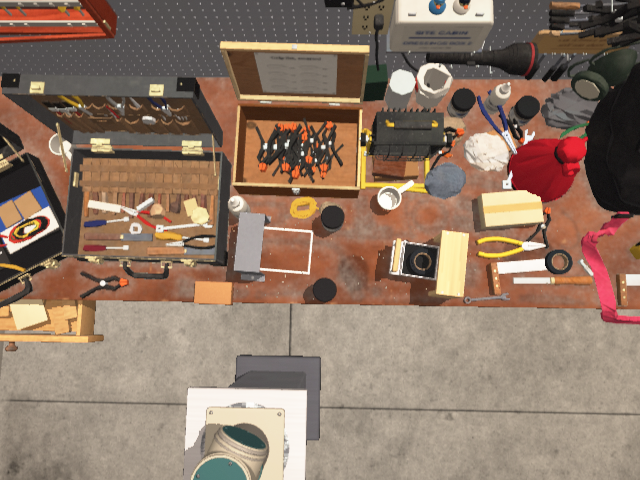

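View pics/scene0.png

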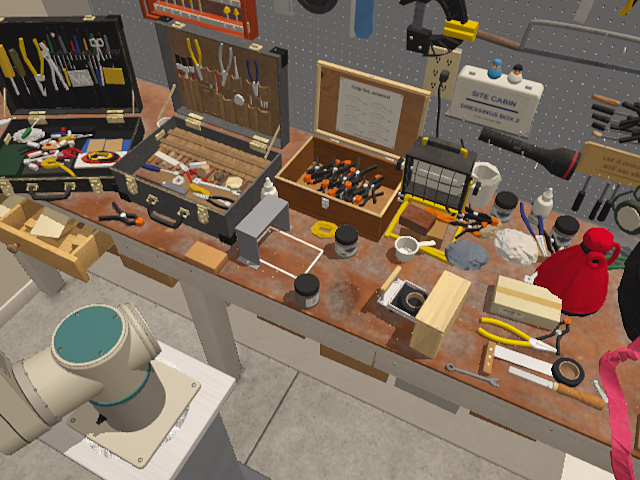

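The top view shows the riser at about (452,265), the caddy at (413,260) with its nose bar at about (395,258), and the jars at (332,217) and (324,290). The bay is at (250,245) with its outline to x=312, the cup at (390,200) and the block at (213,292). The scene view shows the same things. Next I'll take crops for accuracy.

```bash
cat > h.py <<'E'
import numpy as np,cv2
from station import *
def cam(n):
    c=calibration(n);K=np.array([[c["fx"],0,c["cx"]],[0,c["fy"],c["cy"]],[0,0,1]])
    return K,np.array(c["rvec"],float),np.array(c["tvec"],float)
def proj(n,P):
    K,r,t=cam(n);return cv2.projectPoints(np.array(P,float).reshape(-1,1,3),r,t,K,None)[0].reshape(-1,2)
def ray(n,p):
    K,r,t=cam(n);R=cv2.Rodrigues(r)[0];d=R.T@np.linalg.solve(K,[p[0],p[1],1.]);return -R.T@t,d
def plane(n,p,z):
    o,d=ray(n,p);return o+d*(z-o[2])/d[2]
def tri(pt,ps):
    (a,d),(b,e)=ray("top",pt),ray("scene",ps)
    s=np.linalg.lstsq(np.c_[d,-e],b-a,rcond=None)[0];A=a+s[0]*d;B=b+s[1]*e
    return (A+B)/2,np.linalg.norm(A-B)
def crop(img,x0,y0,x1,y1,f):
    return cv2.resize(img[y0:y1,x0:x1],None,fx=f,fy=f,interpolation=cv2.INTER_CUBIC)
E
python3 - <<'E'
from h import *
t=cv2.imread("pics/top0.png");s=cv2.imread("pics/scene0.png")
a=crop(t,225,195,485,310,3);b=crop(s,225,190,485,365,3)[:,:]
cv2.imwrite("pics/c1.png",a);cv2.imwrite("pics/c2.png",b)
print(proj("top",[[0,0,0],[.5,0,0],[.5,.3,0]]), [plane("top",p,0).round(3) for p in((452,265),(413,260),(250,245))])
E
```

```text
[[244.75077808 447.01479598]
 [251.38760298 257.02401958]
 [143.24218206 255.43707342]] [array([ 0.486, -0.547,  0.   ]), array([ 0.498, -0.442,  0.   ]), array([0.533, 0.005, 0.   ])]
```

View pics/c1.png

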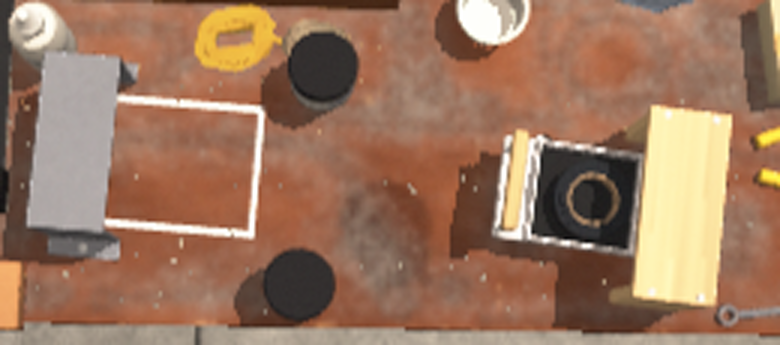

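View pics/c2.png

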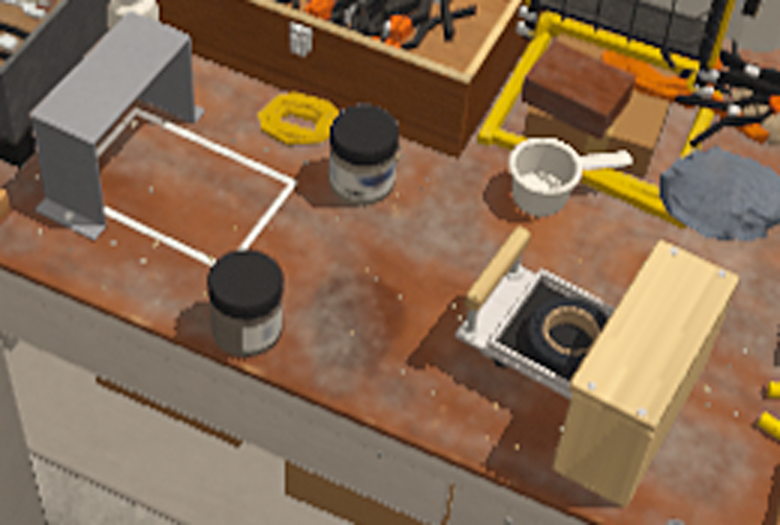

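The top crop shows the nose bar from about (521,130) to (512,230), with the riser roof corners at (650,107), (731,117), (714,306) and (633,295). The bay roof runs from (45,52) to (104,231), the outline's open corners are at (263,108) and (253,235), and the jar lids are at (323,65) and (299,284). The scene crop shows the same corners from the side.

Run:
```python
from h import *
T=lambda x,y:((x+.5)/3-.5+225,(y+.5)/3-.5+195)
S=lambda x,y:((x+.5)/3-.5+225,(y+.5)/3-.5+190)
def pp(l,n,q,z): print(l,[plane(n,p,z).round(4)[:2] for p in q])
def t3(l,a,b): 
    p,e=tri(T(*a),S(*b));print(l,p.round(4),round(e,4))
rt=[(650,107),(731,117),(714,306),(633,295)];rs=[(665,240),(737,277),(652,427),(572,385)]
R=np.array([plane("top",T(*p),.123)[:2] for p in rt])
Rs=np.array([plane("scene",S(*p),.123)[:2] for p in rs])
for r in(R,Rs):
    d=(r[0]-r[1])+(r[3]-r[2]);w=(r[3]-r[0])+(r[2]-r[1]);c=r.mean(0)
    print("roof c",c,"yawx",np.degrees(np.arctan2(d[1],d[0])),"yawy-90",np.degrees(np.arctan2(w[1],w[0]))-90,np.linalg.norm(d)/2,np.linalg.norm(w)/2)
for a,b in zip(rt,rs): t3("roofcorner",a,b)
for n,q in(("top",[T(45,52),T(120,55),T(104,231),T(28,226)]),("scene",[S(155,14),S(192,38),S(94,142),S(32,117)])): pp("bayroof "+n,n,q,.115)
pp("outline top","top",[T(263,108),T(253,235),T(118,99),T(107,222)],0)
pp("outline scn","scene",[S(294,183),S(213,263)],0)
t3("outl",(263,108),(294,183))
pp("bar ends top","top",[T(521,130),T(512,230)],.099);pp("bar ends scn","scene",[S(525,231),S(473,300)],.099)
t3("bar far",(521,130),(525,231));t3("bar near",(512,230),(473,300))
pp("jars top","top",[T(323,65),T(299,284)],.075);pp("jars scn","scene",[S(364,132),S(245,283)],.075)
t3("jar far",(323,65),(364,132));t3("jar near",(299,284),(245,283))
pp("tape","top",[T(592,199)],.065)
pp("deck corners","top",[T(505,133),T(494,236)],.046)
```

```text
roof c [ 0.47870804 -0.51770037] yawx 83.3677523019968 yawy-90 83.93845112371807 0.06655906272479419 0.15704593394688077
roof c [ 0.48123372 -0.520406  ] yawx 82.22411435512682 yawy-90 83.44369297354402 0.0626559108566421 0.16040935235883155
roofcorner [ 0.5618 -0.4959  0.1249] 0.0077
roofcorner [ 0.5529 -0.5592  0.1263] 0.0017
roofcorner [ 0.3969 -0.5424  0.1241] 0.0011
roofcorner [ 0.4052 -0.4782  0.1218] 0.003
bayroof top [array([0.6024, 0.0156]), array([ 0.6006, -0.0484]), array([ 0.4509, -0.0396]), array([0.4541, 0.0243])]
bayroof scene [array([ 0.6118, -0.0076]), array([ 0.6001, -0.0523]), array([ 0.4547, -0.0398]), array([0.455 , 0.0219])]
outline top [array([ 0.5755, -0.166 ]), array([ 0.4585, -0.1592]), array([ 0.5821, -0.0322]), array([ 0.4683, -0.0257])]
outline scn [array([ 0.5774, -0.1664]), array([ 0.4631, -0.1443])]
outl [ 0.5755 -0.1667  0.0021] 0.0013
bar ends top [array([ 0.5434, -0.389 ]), array([ 0.4583, -0.3812])]
bar ends scn [array([ 0.5429, -0.3931]), array([ 0.46  , -0.3816])]
bar far [ 0.5447 -0.391   0.0955] 0.0035
bar near [ 0.4585 -0.3815  0.1007] 0.0011
jars top [array([ 0.6019, -0.2206]), array([ 0.4113, -0.2027])]
jars scn [array([ 0.6013, -0.2227]), array([ 0.4088, -0.2064])]
jar far [ 0.6027 -0.2213  0.0728] 0.0016
jar near [ 0.4121 -0.2034  0.0691] 0.0019
tape [array([ 0.4891, -0.4543])]
deck corners [array([ 0.5485, -0.3819]), array([ 0.4573, -0.3721])]
```

Emit:
move_arm(
  dp=[
    [-0.6, -1, 0],
    [-0.6, -1, 0],
    [-0.6, -1, 0],
    [-0.6, -1, 0],
    [-0.6, -1, 0],
    [-0.6, -1, 0],
    [-0.6, -1, 0],
    [-0.6, -1, 0],
    [-0.6, -1, 0],
    [-0.6, -1, 0],
  ],
  rotation=[
    [0, 0, -0.84],
    [0, 0, -0.83],
    [0, 0, 0],
    [0, 0, 0],
    [0, 0, 0],
    [0, 0, 0],
    [0, 0, 0],
    [0, 0, 0],
    [0, 0, 0],
    [0, 0, 0],
  ],
  grip=0.7,
)

```text
time_s: 1.35
ee_pos: [0.3244, 0.2755, 0.2559]
tool_rot: [[-0.995, 0.1, -0.001], [0.1, 0.995, -0.0], [0.0, -0.0, -1.0]]
contact_force: [1.1, 0.8, 0.5]
opening: 0.06
finger_force: 0.0
```

Emit:
move_arm(
  dp=[
    [-0.5, -1, 0],
    [-0.5, -1, 0],
    [-0.5, -1, 0],
    [-0.5, -1, 0],
    [-0.5, -1, 0],
    [-0.5, -1, 0],
    [-0.5, -1, 0],
    [-0.5, -1, 0],
    [-0.5, -1, 0],
    [-0.5, -1, 0],
  ],
  rotation=[
    [0, 0, 0],
    [0, 0, 0],
    [0, 0, 0],
    [0, 0, 0],
    [0, 0, 0],
    [0, 0, 0],
    [0, 0, 0],
    [0, 0, 0],
    [0, 0, 0],
    [0, 0, 0],
  ],
)

```text
time_s: 2.6
ee_pos: [0.4434, -0.0378, 0.2559]
tool_rot: [[-0.995, 0.1, -0.001], [0.1, 0.995, 0.0], [0.001, 0.0, -1.0]]
contact_force: [0.2, 0.6, -0.2]
opening: 0.0599
finger_force: 0.0
```

Emit:
move_arm(
  dp=[
    [-0.3, -1, 0],
    [-0.3, -1, 0],
    [-0.3, -1, 0],
    [-0.3, -1, 0],
    [-0.3, -1, 0],
    [-0.3, -1, 0],
    [-0.3, -1, 0.2],
    [-0.3, -1, 0.4],
    [-0.3, -1, 0.4],
    [-0.3, -1, 0.4],
  ],
  rotation=[
    [0, 0, 0],
    [0, 0, 0],
    [0, 0, 0],
    [0, 0, 0],
    [0, 0, 0],
    [0, 0, 0],
    [0, 0, 0],
    [0, 0, 0],
    [0, 0, 0],
    [0, 0, 0],
  ],
)

```text
time_s: 3.85
ee_pos: [0.5028, -0.345, 0.2133]
tool_rot: [[-0.995, 0.1, -0.001], [0.1, 0.995, 0.001], [0.001, 0.001, -1.0]]
contact_force: [0.6, -0.4, -0.1]
opening: 0.0597
finger_force: 0.0
```

Emit:
move_arm(
  dp=[
    [0, -0.7, 0.5],
    [0, -0.66, 0.5],
    [0, 0, 0.5],
    [0, 0, 0],
  ],
  rotation=[
    [0, 0, 0],
    [0, 0, 0],
    [0, 0, 0],
    [0, 0, 0],
  ],
)

```text
time_s: 4.35
ee_pos: [0.4976, -0.3832, 0.1672]
tool_rot: [[-0.995, 0.1, -0.003], [0.1, 0.995, 0.004], [0.003, 0.003, -1.0]]
contact_force: [-0.7, 0.0, -0.4]
opening: 0.0599
finger_force: 0.0
```

Run:
```python
from h import *
t=camera("top");s=camera("scene");o=observe();print(o["ee_pos"].round(4))
p=proj("top",[o["ee_pos"]])[0].astype(int);q=proj("scene",[o["ee_pos"]])[0].astype(int)
a=crop(t,p[0]-50,p[1]-60,p[0]+80,p[1]+60,3);b=crop(s,q[0]-60,q[1]-60,q[0]+70,q[1]+60,3)
print(p,q);cv2.imwrite("pics/g.png",np.hstack([a,b]))
```

```text
[ 0.4989 -0.3839  0.1692]
[400 252] [392 259]
```

View pics/g.png

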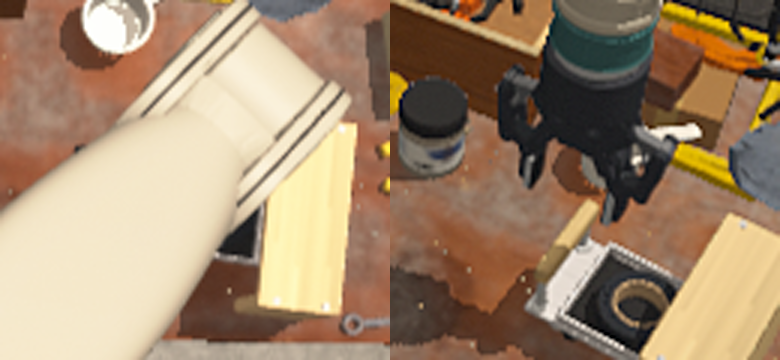

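The scene view shows the jaws above and straddling the nose bar, closing along the caddy's x. The top view is blocked by the arm.

Emit:
move_arm(
  dp=[
    [-0.1, -0.07, 0.5],
    [0, 0, 0.5],
    [0, 0, 0.5],
    [0, 0, 0.5],
    [0, 0, 0.4],
    [0, 0, 0],
  ],
  rotation=[
    [0, 0, 0],
    [0, 0, 0],
    [0, 0, 0],
    [0, 0, 0],
    [0, 0, 0],
    [0, 0, 0],
  ],
)

```text
time_s: 5.2
ee_pos: [0.5009, -0.3865, 0.0957]
tool_rot: [[-0.995, 0.1, -0.002], [0.1, 0.995, 0.002], [0.002, 0.002, -1.0]]
contact_force: [0.1, 0.1, 0.3]
opening: 0.0599
finger_force: 0.0
```

Emit:
move_arm(
  dp=[
    [0, 0, 0],
    [0, 0, 0],
    [0, 0, 0],
    [0, 0, 0],
    [0, 0, 0],
    [0, 0, 0],
  ],
  rotation=[
    [0, 0, 0],
    [0, 0, 0],
    [0, 0, 0],
    [0, 0, 0],
    [0, 0, 0],
    [0, 0, 0],
  ],
  grip=0.05,
  force=20,
)

```text
time_s: 5.95
ee_pos: [0.5019, -0.3876, 0.098]
tool_rot: [[-0.995, 0.1, 0.001], [0.1, 0.995, -0.001], [-0.001, -0.001, -1.0]]
contact_force: [-1.2, -0.2, 5.3]
opening: 0.0132
finger_force: 20.2
```

Emit:
move_arm(
  dp=[
    [0, 0.1, 0],
    [0, 0.2, 0],
    [0, 0.3, 0],
    [0, 0.3, 0],
    [0, 0.3, 0],
    [0, 0.3, 0],
    [0, 0.3, 0],
    [0, 0.3, 0],
    [0, 0.3, 0],
    [0, 0.3, 0],
  ],
  rotation=[
    [0, 0, 0],
    [0, 0, 0],
    [0, 0, 0],
    [0, 0, 0],
    [0, 0, 0],
    [0, 0, 0],
    [0, 0, 0],
    [0, 0, 0],
    [0, 0, 0],
    [0, 0, 0],
  ],
)

```text
time_s: 7.2
ee_pos: [0.5104, -0.3063, 0.0979]
tool_rot: [[-0.995, 0.099, 0.001], [0.099, 0.995, -0.001], [-0.001, -0.001, -1.0]]
contact_force: [-0.6, -1.1, 5.0]
opening: 0.0133
finger_force: 19.4
```

Emit:
move_arm(
  dp=[
    [0, 0.3, 0],
    [0, 0.3, 0],
    [0, 0.2, 0],
    [0, 0.1, 0],
    [0, 0.05, 0],
    [0, 0, 0],
    [0, 0, 0],
  ],
  rotation=[
    [0, 0, 0],
    [0, 0, 0],
    [0, 0, 0],
    [0, 0, 0],
    [0, 0, 0],
    [0, 0, 0],
    [0, 0, 0],
  ],
)

```text
time_s: 8.07
ee_pos: [0.5132, -0.2775, 0.0979]
tool_rot: [[-0.995, 0.099, 0.001], [0.099, 0.995, 0.0], [-0.001, 0.001, -1.0]]
contact_force: [-0.3, 0.1, 6.5]
opening: 0.0137
finger_force: 19.6
```

Emit:
move_arm(
  dp=[
    [0, 0, 0],
    [0, 0, 0],
    [0, 0, 0],
    [0, 0, 0],
  ],
  rotation=[
    [0, 0, 0],
    [0, 0, 0],
    [0, 0, 0],
    [0, 0, 0],
  ],
  grip=0.6,
)

```text
time_s: 8.57
ee_pos: [0.5125, -0.278, 0.0969]
tool_rot: [[-0.995, 0.1, -0.001], [0.1, 0.995, 0.001], [0.001, 0.001, -1.0]]
contact_force: [0.2, 1.0, -0.5]
opening: 0.0513
finger_force: 0.0
```

Emit:
move_arm(
  dp=[
    [0, 0, -0.5],
    [0, 0, -1],
    [0, 0, -1],
    [0, 0, -1],
    [-1, -0.6, -1],
    [-1, -0.6, -1],
    [-1, -0.6, 0],
    [-1, -0.6, 0],
    [0, 0, 0],
  ],
  rotation=[
    [0, 0, 0],
    [0, 0, 0],
    [0, 0, 0],
    [0, 0, 0],
    [0, 0, 0],
    [0, 0, 0],
    [0, 0, 0],
    [0, 0, 0],
    [0, 0, 0],
  ],
)

```text
time_s: 9.7
ee_pos: [0.6264, -0.3634, 0.2626]
tool_rot: [[-0.995, 0.101, 0.001], [0.101, 0.995, -0.001], [-0.001, -0.001, -1.0]]
contact_force: [-0.9, 0.0, -0.2]
opening: 0.0512
finger_force: 0.0
```

Run:
```python
from h import *
t=camera("top");s=camera("scene");o=observe();print(o["ee_pos"].round(4))
a=crop(t,320,200,450,310,3);b=crop(s,320,200,450,310,3)
cv2.imwrite("pics/out_top.png",t);cv2.imwrite("pics/out_scene.png",s)
cv2.imwrite("pics/out.png",np.hstack([a,b]))
```

```text
[ 0.6246 -0.3619  0.2627]
```

View pics/out.png

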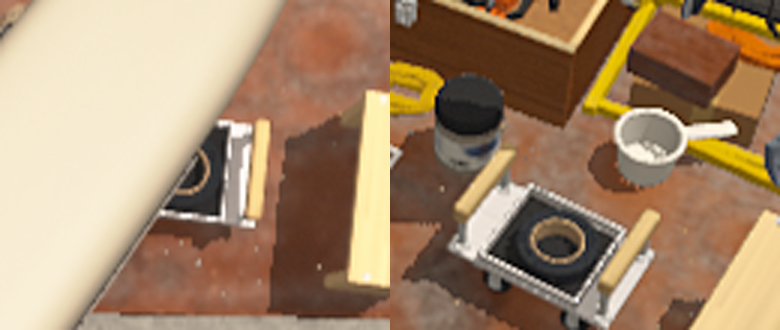

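The caddy is out: the tail bar is in the open in the top crop from (264,122) to (255,218), the tape is in the tray, and the near castor shows at (495,280).

Run:
```python
from h import *
f=lambda x,y:((x+.5)/3-.5+320,(y+.5)/3-.5+200)
te=[plane("top",f(*p),.099) for p in((264,122),(255,218))]
ts=[plane("scene",f(*p),.099) for p in((265,212),(213,281))]
ns=[plane("scene",f(*p),.099) for p in((123,153),(72,214))]
for l,e in(("tail top",te),("tail scn",ts),("nose scn",ns)):
    d=e[0]-e[1];print(l,e[0][:2].round(4),e[1][:2].round(4),"mid",((e[0]+e[1])/2)[:2].round(4),"yaw",np.degrees(np.arctan2(d[1],d[0])).round(1)+90,np.linalg.norm(d).round(3))
for a,b in(((264,122),(265,212)),((255,218),(213,281))): print(tri(f(*a),f(*b)))
# expected castor places for pose
T=(te[0]+te[1])/2;
y=np.radians(84.3);u=np.array([np.cos(y),np.sin(y)]);v=np.array([-u[1],u[0]])
for n,x,yy in(("castR",32,-30),("pivR",48,-30),("fixR",-42,-30)):
    P=np.r_[T[:2]+u*(66+x)/1e3+v*yy/1e3,.013];q=proj("scene",[P])[0];print(n,((q-[320,200])*3+[390,0]).round(0))
```

```text
tail top [ 0.5377 -0.4126] [ 0.4562 -0.4046] mid [ 0.4969 -0.4086] yaw 84.4 0.082
tail scn [ 0.5415 -0.4152] [ 0.4591 -0.403 ] mid [ 0.5003 -0.4091] yaw 81.5 0.083
nose scn [ 0.5462 -0.2877] [ 0.4688 -0.2772] mid [ 0.5075 -0.2825] yaw 82.2 0.078
(array([ 0.53817423, -0.41395223,  0.10179485]), np.float64(0.00393152517925524))
(array([ 0.45575146, -0.40381325,  0.10376679]), np.float64(0.0001691187807906169))
castR [529. 234.]
pivR [513. 226.]
fixR [605. 271.]
```

Emit:
move_arm(
  dp=[
    [1, -0.5, 0],
    [1, -0.5, 0],
    [1, -0.5, 0],
    [1, -0.47, 0],
    [0, 0, 1],
    [0, 0, 1],
    [0, 0, 0],
  ],
  rotation=[
    [0, 0, 0],
    [0, 0, 0],
    [0, 0, 0],
    [0, 0, 0],
    [0, 0, 0],
    [0, 0, 0],
    [0, 0, 0],
  ],
)

```text
time_s: 10.68
ee_pos: [0.4971, -0.4064, 0.2002]
tool_rot: [[-0.995, 0.1, -0.004], [0.1, 0.995, 0.004], [0.005, 0.004, -1.0]]
contact_force: [-0.3, 0.2, 1.5]
opening: 0.0514
finger_force: 0.0
```

Emit:
move_arm(
  dp=[
    [-0.05, -0.07, 0.7],
    [0, 0, 0.8],
    [0, 0, 0.8],
    [0, 0, 0.6],
    [0, 0, 0.5],
    [0, 0, 0],
    [0, 0, 0],
  ],
  rotation=[
    [0, 0, 0],
    [0, 0, 0],
    [0, 0, 0],
    [0, 0, 0],
    [0, 0, 0],
    [0, 0, 0],
    [0, 0, 0],
  ],
)

```text
time_s: 11.55
ee_pos: [0.5013, -0.4114, 0.1011]
tool_rot: [[-0.995, 0.1, 0.001], [0.1, 0.995, -0.001], [-0.001, -0.001, -1.0]]
contact_force: [0.9, 0.3, 0.0]
opening: 0.0512
finger_force: 0.0
```

Emit:
move_arm(
  dp=[
    [0, 0, 0],
    [0, 0, 0],
    [0, 0, 0],
    [0, 0, 0],
    [0, 0, 0],
  ],
  rotation=[
    [0, 0, 0],
    [0, 0, 0],
    [0, 0, 0],
    [0, 0, 0],
    [0, 0, 0],
  ],
  grip=0.05,
  force=20,
)

```text
time_s: 12.18
ee_pos: [0.5012, -0.4114, 0.1009]
tool_rot: [[-0.995, 0.1, 0.001], [0.1, 0.995, -0.001], [-0.001, -0.001, -1.0]]
contact_force: [-0.1, -0.4, 3.1]
opening: 0.014
finger_force: 25.4
```

Run:
```python
from h import *
o=observe();p=np.array(o["ee_pos"]);R=np.array(o["tool_rot"]);print(p.round(4),o["opening"],o["finger_force"])
print("yaw",np.degrees(np.arctan2(R[1,1],R[0,1])))
B=np.array([.5225,-.0755]);y=np.radians(86.7);u=np.array([np.cos(y),np.sin(y)])
g=B-.066*u;d=g-p[:2];print("tail goal",g,"delta",d,"heading",np.degrees(np.arctan2(d[1],d[0])),np.hypot(*d))
```

```text
[ 0.5012 -0.4114  0.1009] 0.014029619666681677 25.40484130382538
yaw 84.24607976731092
tail goal [ 0.51870077 -0.14139056] delta [0.01750723 0.27001856] heading 86.29029808040745 0.27058551959352173
```

Emit:
move_arm(
  dp=[
    [0, 0.1, 0],
    [0, 0.2, 0],
    [0, 0.3, 0],
    [0, 0.3, 0],
    [0, 0.3, 0],
    [0, 0.3, 0],
    [0, 0.3, 0],
    [0, 0.3, 0],
    [0, 0.3, 0],
    [0, 0.3, 0],
  ],
  rotation=[
    [0, 0, -0.03],
    [0, 0, -0.03],
    [0, 0, -0.04],
    [0, 0, -0.04],
    [0, 0, -0.04],
    [0, 0, -0.04],
    [0, 0, -0.04],
    [0, 0, -0.04],
    [0, 0, -0.04],
    [0, 0, -0.02],
  ],
)

```text
time_s: 13.42
ee_pos: [0.5083, -0.33, 0.1009]
tool_rot: [[-0.998, 0.057, 0.002], [0.057, 0.998, -0.001], [-0.002, -0.001, -1.0]]
contact_force: [1.3, -1.9, 5.1]
opening: 0.0135
finger_force: 25.6
```

Emit:
move_arm(
  dp=[
    [0, 0.3, 0],
    [0, 0.3, 0],
    [0, 0.3, 0],
    [0, 0.3, 0],
    [0, 0.3, 0],
    [0, 0.3, 0],
    [0, 0.3, 0],
    [0, 0.3, 0],
    [0, 0.3, 0],
    [0, 0.2, 0],
  ],
  rotation=[
    [0, 0, 0],
    [0, 0, 0],
    [0, 0, 0],
    [0, 0, 0],
    [0, 0, 0],
    [0, 0, 0],
    [0, 0, 0],
    [0, 0, 0],
    [0, 0, 0],
    [0, 0, 0],
  ],
)

```text
time_s: 14.68
ee_pos: [0.5133, -0.243, 0.1009]
tool_rot: [[-0.998, 0.056, 0.003], [0.056, 0.998, -0.001], [-0.003, -0.001, -1.0]]
contact_force: [3.2, -0.7, 4.6]
opening: 0.0137
finger_force: 25.6
```

Run:
```python
from h import *
t=camera("top");s=camera("scene");o=observe();p=o["ee_pos"];R=np.array(o["tool_rot"]);print(p.round(4),np.degrees(np.arctan2(R[1,1],R[0,1])),o["opening"],o["finger_force"],o["contact_force"])
a=crop(t,225,200,355,310,3);b=crop(s,235,190,365,300,3)
cv2.imwrite("pics/mid.png",np.hstack([a,b]))
```

```text
[ 0.5133 -0.2423  0.1008] 86.79595806568346 0.013479732582964676 25.6577530503273 [ 2.20441206 -0.34057613  5.49465063]
```

View pics/mid.png

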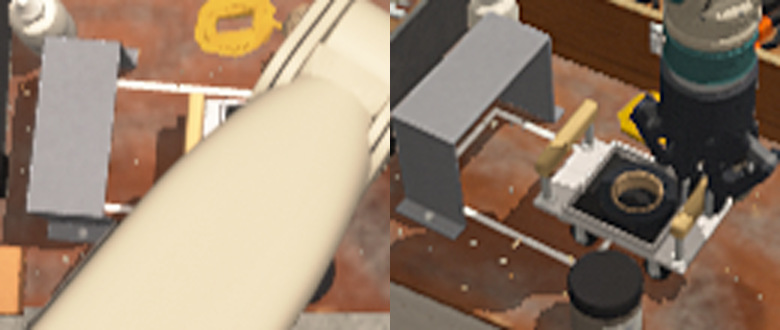

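The caddy is past the jars, straight, with the tape in the tray. The nose bar runs from (597,103) to (545,160) in the scene half, and its far end is at (197,95) in the top half.

Run:
```python
from h import *
f=lambda x,y:((x+.5)/3-.5+235,(y+.5)/3-.5+190)
g=lambda x,y:((x+.5)/3-.5+225,(y+.5)/3-.5+200)
a=plane("scene",f(205,100),.099);b=plane("scene",f(155,157),.099);c=plane("top",g(197,95),.099)
print(a,b,(a+b)/2,c)
y=np.radians(86.8);u=np.array([np.cos(y),np.sin(y)]);print("expected nose from grip",np.array([.5133,-.2423])+.132*u)
```

```text
[ 0.56398666 -0.11471438  0.099     ] [ 0.48664801 -0.10825164  0.099     ] [ 0.52531734 -0.11148301  0.099     ] [ 0.55686613 -0.11359959  0.099     ]
expected nose from grip [ 0.52066844 -0.11050582]
```

Emit:
move_arm(
  dp=[
    [0, 0.2, 0],
    [0, 0.3, 0],
    [0, 0.3, 0],
    [0, 0.3, 0],
    [0, 0.3, 0],
    [0, 0.3, 0],
    [0, 0.3, 0],
    [0, 0.3, 0],
    [0, 0.3, 0],
    [0, 0.3, 0],
  ],
  rotation=[
    [0, 0, 0],
    [0, 0, 0],
    [0, 0, 0],
    [0, 0, 0],
    [0, 0, 0],
    [0, 0, 0],
    [0, 0, 0],
    [0, 0, 0],
    [0, 0, 0],
    [0, 0, 0],
  ],
)

```text
time_s: 16.02
ee_pos: [0.5182, -0.1563, 0.1009]
tool_rot: [[-0.998, 0.057, 0.002], [0.057, 0.998, -0.001], [-0.002, -0.001, -1.0]]
contact_force: [2.5, -0.7, 4.5]
opening: 0.0137
finger_force: 25.6
```

Emit:
move_arm(
  dp=[
    [0, 0.2, 0],
    [0, 0.15, 0],
    [0, 0.1, 0],
    [0, 0, 0],
    [0, 0, 0],
    [0, 0, 0],
  ],
  rotation=[
    [0, 0, 0],
    [0, 0, 0],
    [0, 0, 0],
    [0, 0, 0],
    [0, 0, 0],
    [0, 0, 0],
  ],
)

```text
time_s: 16.77
ee_pos: [0.519, -0.1425, 0.1008]
tool_rot: [[-0.998, 0.057, 0.003], [0.057, 0.998, 0.001], [-0.003, 0.001, -1.0]]
contact_force: [2.4, 0.3, 5.0]
opening: 0.0135
finger_force: 25.6
```

Run:
```python
from h import *
t=camera("top");s=camera("scene");o=observe();p=o["ee_pos"];R=np.array(o["tool_rot"]);print(p.round(4),np.degrees(np.arctan2(R[1,1],R[0,1])),o["time_s"],o["contact_force"])
a=crop(t,225,200,355,310,3);b=crop(s,215,180,345,290,3)
cv2.imwrite("pics/end.png",np.hstack([a,b]))
```

```text
[ 0.519  -0.1426  0.1008] 86.75480406013463 16.875 [ 2.42695086 -0.21000321  6.13564755]
```

View pics/end.png

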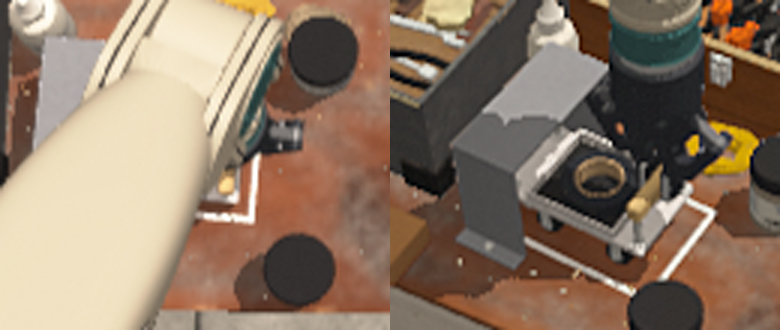

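The caddy stands inside the outline with its nose under the hood and the tape in place, and the jars are unmoved. Now I release it.

Emit:
move_arm(
  dp=[
    [0, 0, 0],
    [0, 0, 0],
    [0, 0, 0],
    [0, 0, 0],
  ],
  rotation=[
    [0, 0, 0],
    [0, 0, 0],
    [0, 0, 0],
    [0, 0, 0],
  ],
  grip=0.5,
)

```text
time_s: 17.38
ee_pos: [0.5174, -0.1429, 0.0999]
tool_rot: [[-0.998, 0.057, -0.001], [0.057, 0.998, 0.0], [0.001, 0.0, -1.0]]
contact_force: [0.4, 0.4, -0.7]
opening: 0.043
finger_force: 0.0
```

Emit:
move_arm(
  dp=[
    [0, 0, -0.5],
    [0, 0, -1],
    [0, 0, -1],
    [0, 0, -1],
    [0, -0.7, -1],
    [0, -1, -0.5],
    [0, -1, 0],
    [0, -1, 0],
    [0, -1, 0],
    [0, -1, 0],
  ],
  rotation=[
    [0, 0, 0],
    [0, 0, 0],
    [0, 0, 0],
    [0, 0, 0],
    [0, 0, 0],
    [0, 0, 0],
    [0, 0, 0],
    [0, 0, 0],
    [0, 0, 0],
    [0, 0, 0],
  ],
)

```text
time_s: 18.62
ee_pos: [0.5082, -0.3149, 0.2517]
tool_rot: [[-0.998, 0.057, 0.001], [0.057, 0.998, -0.001], [-0.001, -0.001, -1.0]]
contact_force: [0.3, -0.4, 0.5]
opening: 0.0428
finger_force: 0.0
```

Emit:
move_arm(
  dp=[
    [0, -1, 0],
    [0, -1, 0],
    [0, -0.5, 0],
    [0, 0, 0],
    [0, 0, 0],
  ],
  rotation=[
    [0, 0, 0],
    [0, 0, 0],
    [0, 0, 0],
    [0, 0, 0],
    [0, 0, 0],
  ],
)

```text
time_s: 19.25
ee_pos: [0.5039, -0.3877, 0.2505]
tool_rot: [[-0.998, 0.057, -0.0], [0.057, 0.998, 0.001], [0.0, 0.001, -1.0]]
contact_force: [0.2, 0.2, 0.2]
opening: 0.043
finger_force: 0.0
```

Run:
```python
from h import *
t=camera("top");s=camera("scene");o=observe();print(o["ee_pos"].round(4),o["time_s"],o["contact_force"])
a=crop(t,225,200,355,310,3);b=crop(s,215,180,345,290,3)
cv2.imwrite("pics/fin.png",np.hstack([a,b]))
```

```text
[ 0.504  -0.3875  0.2505] 19.35 [ 0.22425112 -0.04657458  0.66119623]
```

View pics/fin.png

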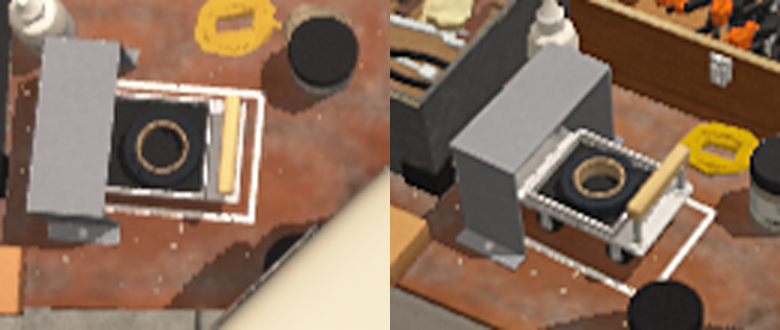

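The caddy stands free inside the outline, with the tail bar in the top half from (232,98) to (226,190), and the tape is in the tray. I'll check the numbers before handing in.

Run:
```python
from h import *
g=lambda x,y:((x+.5)/3-.5+225,(y+.5)/3-.5+200)
f=lambda x,y:((x+.5)/3-.5+215,(y+.5)/3-.5+180)
B=np.array([.5225,-.0755]);y=np.radians(86.7);u=np.array([np.cos(y),np.sin(y)]);v=np.array([-u[1],u[0]])
for l,a,b in(("top",plane("top",g(232,98),.099),plane("top",g(226,190),.099)),("scn",plane("scene",f(293,149),.099),plane("scene",f(243,210),.099))):
    m=((a+b)/2)[:2];d=(a-b)[:2];print(l,m,"yaw",np.degrees(np.arctan2(d[1],d[0]))+90,"caddy in bay",(m-B)@u+.066,(m-B)@v)
for n,x,yy in(("castL",32,30),("fixL",-42,30)):
    q=proj("scene",[np.r_[B+u*x/1e3+v*yy/1e3,.013]])[0];print(n,((q-[215,180])*3+[390,0]).round())
```

```text
top [ 0.51524825 -0.14187223] yaw 87.54759128998077 caddy in bay -0.0006796173701917319 0.003419074245907748
scn [ 0.51516283 -0.1441687 ] yaw 86.18826590214653 caddy in bay -0.0029771950964149474 0.0033721590933515535
castL [549. 217.]
fixL [618. 250.]
```

```bash
python3 -c "
from station import *
print(sign_off())"
```

```text
the job is handed in; nothing more can be done
None
```

I pulled the caddy clear of the riser, let go, then pushed it by its tail bar into the bay and handed the job in at about 19 s. By the cameras it stands within about 4 mm and 1° of the bay's origin, tape in the tray and the visible left castor trailing straight; I could not see the right one, and no verdict came back.

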